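# Lock the quarter-turn fastener on the dust filter's service panel

### The job

The sloping service panel of the workshop's dust filter box has two quarter-turn T-handle fasteners, and one of them still stands out. Turn that one until its blade lines up with the slot below it, push it in fully, then give it a quarter turn clockwise (seen from above the panel) as far as it goes so that it is locked like its neighbour, and let go. Leave the things lying around where they are.

Things in the scene. Friction and masses are not known exactly. Their poses are not given: they have to be found in the camera images.
- handle (a point): centre of the black handle bar (66 long, 14 wide, 28 mm high) of the fastener that stands out. y axis along the bar; z axis along the fastener's axis out of the panel, leaning 30 deg from vertical to the box's front (roughly to the robot). Its blade (44 x 8 x 6 mm) lies parallel to the bar, 48 mm nearer the panel. Bar centre to slot plate face: 54 mm fully out, 30 mm fully in
- slot (a point): centre of the slot, on the outer face of the 96 mm square aluminium plate under this fastener, left or right on the panel. y axis along the slot, z out of the panel along the fastener's axis, x up the slope. The slot is 50 x 13 mm, the plate 8 mm thick; the blade enters only within about 6 deg (0.1 rad) of the slot's direction
- locked_handle (a point): centre of the handle bar of the other fastener, the same part already pushed in and locked (bar across its slot, up and down the slope), 160 mm from the first along the panel; it does not move. y axis along its slot, x along its bar, z out of the panel
- fastener_push (a joint): how far the fastener is pushed in, m: 0 fully out (blade 3 mm clear of the plate), 0.024 fully in (firm stop). Turns under the plate from 0.017 on. Stays where it is left; sliding takes about 5 N
- fastener_turn (a joint): turn of the fastener, rad, growing clockwise seen from outside the panel: 0 bar and blade along the slot (will enter), 1.57 quarter turn, firm stop (locked once in). Range -0.3 to 1.57; stays where it is left, takes about 0.06 N m. Starts between 0.45 and 1.25, fully out
- jar_mid (a point): closed glass jar with a metal lid, 72 mm across, 95 mm tall, on the bench near the right front corner of the filter box; point at its centre. Bystander
- carton_mid (a point): small cardboard carton 60 x 110 x 30 mm on the flat wooden top at the rear of the filter box; point at its centre. Bystander
- glue_mid (a point): standing glue bottle, 60 mm across, 170 mm tall, on the bench to the left (+y side) of the filter box; point at its centre. Bystander
- cup_mid (a point): pencil cup, 84 mm across, 100 mm tall, pencils reaching 180 mm, on the bench to the right (-y side) of the filter box; point at half the cup's height. Bystander
- knife_mid (a point): putty knife lying flat on the bench in front of the filter box, 208 mm long, at most 20 mm high; point 10 mm up, close to the handle's front end. Bystander
- notebooks_mid (a point): stack of notebooks 130 x 180 x 30 mm on the bench at the front right; point at its centre. Bystander

How it is judged:
By the outcome, as a careful person would: the job done as asked, in the order asked, and still so for the second after the job is handed in, with the robot touching nothing.
It also fails if it takes over 38 s, if anything falls off the work surface, if the arm or the gripper's body presses on something with over 40 N, if the wrist force passes 120 N, or if a joint passes its speed limit or range.

### The arm

A 6-joint arm with a two-finger parallel gripper is mounted at the origin on the work surface. World frame = base frame: x ahead of the robot, y to its left, z up, the work surface at z = 0. Lengths are in m, angles in rad, forces in N, time in s.
With the tool pointing down it reaches from about 0.3 to 0.875 m from the base axis. Payload 6.4 kg.
Tool frame: the origin (TCP) lies on the centre line of the jaws, within the pads' length; the fingertips stand 11 mm ahead of it and the grasp point (between the pads) lies 8 mm behind it (env.tips_ahead is the distance from the TCP to the fingertips, in m); z points along the fingers, y is the line along which they close (so a half turn about z gives the same grasp; the last joint's range is limited). The gripper opens to 85 mm and grips with 20 to 120 N. Pads are 22 mm wide; open, the fingers measure 114 mm over their backs; the gripper's body (76 mm by 85 mm) begins 54 mm behind the grasp point. The pads swing forward as they close: fully open they stand 13 mm farther back than shut.
Start: joints at [-0.206, 0.181, 1.607, -0, 1.354, -0.206], TCP at [0.575, 0, 0.242] pointing down, gripper open.
Joint ranges: [-2.99, 2.99], [-0.89, 2.07], [0.3, 2.58], [-1.14, 4.28], [0, 2.63], [-3.12, 3.12]. Speed limits (rad/s): [2.57, 2.57, 3.01, 3.14, 3.14, 3.14].

### API

Orientations are given as a 3x3 rotation matrix whose columns are the frame's x, y, z axes.
In Python, from plant import env, vision, order, spotter gives the robot as it stands.
- The arm moves only by the tool play_rows, never from a script. Its argument "steps" is a list of rows, each a list of 2 entries, a list of its own where there are three numbers: the shift along the world's x, y, z normalised to -1 to 1, where 1 is 100 cm, then the turn about the world's z normalised to -1 to 1, where 1 is pi/2 rad. A call has exactly 10 rows; each row shifts and turns the commanded pose from where the row before left it; what a row does not reach is not made up. A row lasts 1/10 s, in which the tool goes at most 50 mm and 8.59 degrees, less where a joint would pass 70% of its speed; a pose out of reach is approached as far as the arm can. A call with a number of a shift or a turn outside -1 to 1 is refused whole. A call with a gripper value outside its range is refused whole. "jaw" is the opening, from 0 (shut) to 1 (fully open), set as the call begins (left out, the last holds). The fingers move at their own pace and stop on an object; the grip force is fixed at half the most. Time passes only in rows, so rows that do not move let the fingers close, or fill a call up. It gives the time, the measured TCP pose, the force, the opening and the grip force at its end, in the units of the state.
- env.read_state(): the state, without advancing time (a new reading comes with each control period).
- vision.grab_frame(name): name is "scene" or "side" or "wrist"; returns a dict with "image" (400x640x3 uint8, red, green, blue), "fx", "fy", "cx", "cy" (pixels), "rvec" (rotation vector, rad) and "tvec" (3), from world to camera coordinates, as OpenCV has them. Camera axes: x right, y down, z forward; pixel columns grow to the right and rows downward; lengths in m; the calibration is good to about 2 mm. A picture is of the moment at which its call begins. There is no depth.
- order.sign_off(): hands the job in; it is judged then, once.
Trained networks look in a picture, given as the dict that the camera call returned (one of the last four; its "shot" number tells which), for a name from the list of things; names that differ only in an ending like _2 or _b are one class to them, and where a whole thing is asked for, a point or a joint stands for the part that bears it (a point fixed in the world has none). Each returns a list of dicts, best first, with "p" (0 to 1); they miss things now and then, are a little off and sometimes report something else, mostly with a low value. They report only what shows in the picture. A call takes as long as a camera call.
- spotter.regions_of(query, picture): "mask" (400x640 bool, what is visible of it) and "xy" ([column, row] in pixels, amid what is visible of it).
The state is a dict: "time_s": time; "qpos": joint angles; "qvel": joint speeds; "joint_efforts": joint torques, N m; "ee_pos": TCP position; "tcp_rot": TCP orientation; "contact_force": force on the tool from outside, world axes, zero at the start; "torque": the same for the moment, N m; "finger_gap": finger opening in m; "finger_force": force on a finger pad.
Only numpy, scipy, OpenCV 4.12 (cv2) and the standard library are available. Lean on these libraries where they do the work, as an engineer would, in place of code of your own. Each camera call takes 0.05 s, during which the arm holds its last target. There are 200 camera calls.

## Working session

There is one attempt and no reset: what is moved stays moved. The work goes in short steps, Python scripts to look and compute and a tool call to move; the robot and the scene stay as the last step left them, time stands still between calls to the robot, and variables do not carry over. Pictures are saved under pics/ and viewed, at most 10 in all, crops included, and the job is handed in when it is done.

Besides the shell and the picture viewer there is one more tool, called after "Call:" as a command line: name --argument value ..., lists and objects as JSON in quotes. play_rows: Moves the arm, as the interface text tells. Its arguments: {"type":"object","properties":{"steps":{"type":"array"},"jaw":{"type":"number"}},"required":["steps"]}

```bash
mkdir -p pics; ls
cat > h.py <<'E'
import numpy as np, cv2
from plant import env, vision, order, spotter
def P(f):
    R=cv2.Rodrigues(np.array(f["rvec"],float))[0]; K=np.array([[f["fx"],0,f["cx"]],[0,f["fy"],f["cy"]],[0,0,1]])
    return K@np.c_[R,np.array(f["tvec"],float).reshape(3)]
def proj(f,X):
    p=P(f)@np.append(X,1); return p[:2]/p[2]
def tri(fs,uv):
    A=[]
    for f,(u,v) in zip(fs,uv):
        M=P(f); A+=[u*M[2]-M[0],v*M[2]-M[1]]
    x=np.linalg.svd(np.array(A))[2][-1]; return x[:3]/x[3]
def save(n,im): cv2.imwrite("pics/"+n,cv2.cvtColor(np.ascontiguousarray(im),cv2.COLOR_RGB2BGR))
E
python3 - <<'E'
from h import *
F={n:vision.grab_frame(n) for n in("scene","side","wrist")}
import pickle; pickle.dump(F,open("f0.pkl","wb"))
for n,f in F.items():
    save(n+"0.png",f["image"])
    R=cv2.Rodrigues(np.array(f["rvec"],float))[0]; print(n,"cam",(-R.T@np.array(f["tvec"]).reshape(3)).round(3),"fwd",R[2].round(2),f["fx"])
    for q in("handle","slot","locked_handle"):
        for r in spotter.regions_of(q,f)[:2]: print(q,round(r["p"],2),np.round(r["xy"]),r["mask"].sum())
print(env.read_state())
E
```

```text
pics
scene cam [1.038 0.646 0.794] fwd [-0.41 -0.66 -0.63] 365.6914123529808
handle 0.69 [317. 219.] 101
slot 0.66 [308. 235.] 746
slot 0.45 [314. 218.] 126
locked_handle 0.76 [278. 204.] 619
side cam [0.007 1.078 1.078] fwd [ 0.34 -0.72 -0.6 ] 476.3350242250582
handle 0.68 [278. 197.] 155
slot 0.81 [271. 208.] 712
slot 0.52 [252. 172.] 521
locked_handle 0.92 [290. 183.] 531
locked_handle 0.23 [345. 176.] 502
wrist cam [0.575 0.066 0.374] fwd [-0.   -0.26 -0.97] 293.4799451714452
handle 0.7 [414. 194.] 1671
slot 0.61 [432. 179.] 10039
locked_handle 0.75 [392. 309.] 2399
{'time_s': 0.6, 'qpos': array([-2.06302641e-01,  1.80744203e-01,  1.60700048e+00, -4.50420199e-05,
        1.35378451e+00, -2.06307418e-01]), 'qvel': array([-0.00026082, -0.00077124, -0.00348139, -0.00112014,  0.00103598,
        0.00010745]), 'joint_efforts': array([-9.09224000e-04, -4.44598281e+01, -3.51517010e+01, -2.44623197e-04,
        1.06115800e-03, -1.16412597e-06]), 'ee_pos': array([ 5.75019633e-01, -1.95893776e-06,  2.42319627e-01]), 'tcp_rot': array([[-1.44718046e-05,  9.99999998e-01,  5.30999502e-05],
       [ 9.99999998e-01,  1.44747809e-05, -5.60512551e-05],
       [-5.60520237e-05,  5.30991389e-05, -9.99999997e-01]]), 'contact_force': array([-1.06237315,  0.41753072,  0.51924628]), 'torque': array([ 0.02895118, -0.02905196,  0.00585581]), 'finger_force': 0.0, 'finger_gap': 0.08540569486693943}
```

Run:
```python
from h import *; import pickle
F=pickle.load(open("f0.pkl","rb"))
a=cv2.resize(F["scene"]["image"][140:290,210:410],(800,600),interpolation=cv2.INTER_CUBIC)
b=cv2.resize(F["side"]["image"][120:270,200:400],(800,600),interpolation=cv2.INTER_CUBIC)
save("sc.png",a);save("si.png",b)
```

```text
(no output)
```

View pics/wrist0.png

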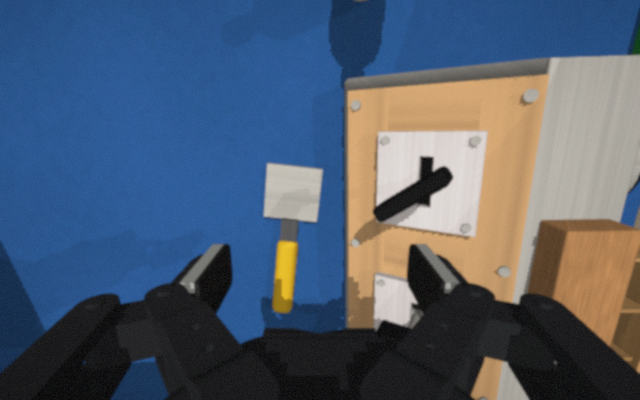

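View pics/side0.png

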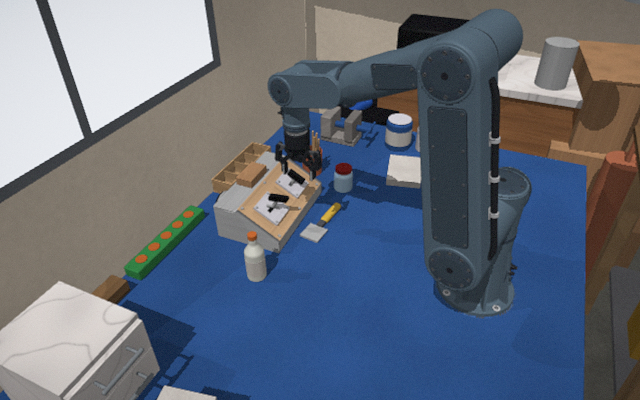

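View pics/scene0.png

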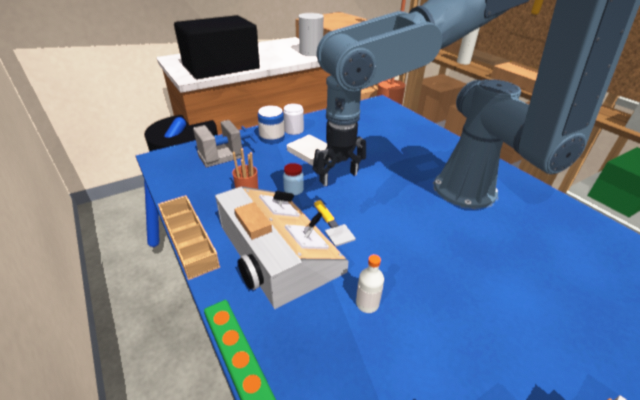

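Run:
```python
from h import *; import pickle
F=pickle.load(open("f0.pkl","rb"));f=F["wrist"]
R=cv2.Rodrigues(np.array(f["rvec"],float))[0]; t=np.array(f["tvec"],float).reshape(3)
K=np.array([[f["fx"],0,f["cx"]],[0,f["fy"],f["cy"]],[0,0,1]])
# slot frame: x up slope, y along slot (+y world). corners (+y,-x),(+y,+x),(-y,+x),(-y,-x)
o=np.array([[-48,48,0],[48,48,0],[48,-48,0],[-48,-48,0]])/1e3
px=np.array([[378,132],[487,131],[478,237],[376,225]],float)
ok,rv,tv,e=cv2.solvePnPGeneric(o,px,K,None,flags=cv2.SOLVEPNP_IPPE)
for r,tt in zip(rv if 0 else ok and rv or [],tv): pass
n,rvs,tvs,e=cv2.solvePnPGeneric(o,px,K,None,flags=cv2.SOLVEPNP_IPPE)
for r,tt in zip(rvs,tvs):
    print((R.T@(tt.ravel()-t)).round(4)); print((R.T@cv2.Rodrigues(r)[0]).round(3))
print(e.ravel())
fs=[F[n] for n in("scene","side")]
print("slot tri",tri(fs,[(308,235),(271,208)]), "locked", tri(fs,[(278,204),(290,183)]))
```

```text
[0.6763 0.0083 0.0986]
[[ 0.866 -0.033 -0.498]
 [ 0.045  0.999  0.012]
 [ 0.498 -0.033  0.867]]
[0.6784 0.0111 0.1002]
[[ 0.983  0.085 -0.161]
 [-0.021  0.932  0.361]
 [ 0.181 -0.352  0.919]]
[0.71456274 2.20334046]
slot tri [0.67470626 0.01545031 0.096056  ] locked [ 0.68555643 -0.14513429  0.09312383]
```

View pics/sc.png

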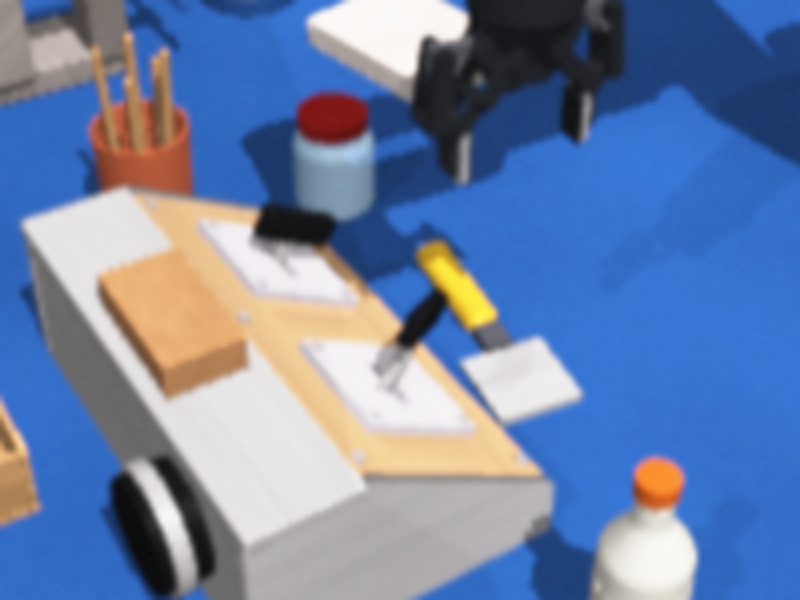

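View pics/si.png

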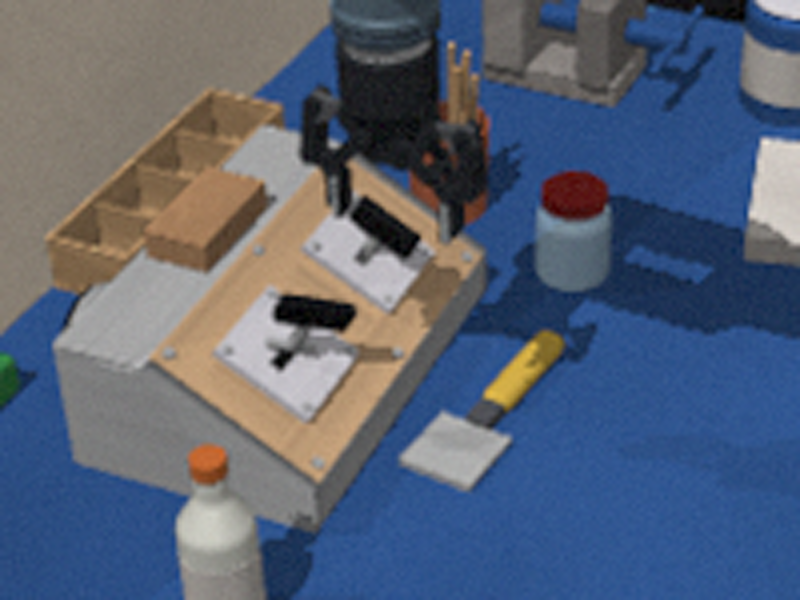

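```bash
cat >> h.py <<'E'
from scipy.optimize import least_squares, minimize
c,s=np.cos(np.pi/6),np.sin(np.pi/6)
def frame(yaw): 
    Z=np.array([[np.cos(yaw),-np.sin(yaw),0],[np.sin(yaw),np.cos(yaw),0],[0,0,1]])
    return Z@np.array([[c,0,-s],[0,1,0],[s,0,c]])
def barbox(p,th,d):   # p=x,y,z,yaw of slot ; corners of bar
    R=frame(p[3]); y=np.array([np.sin(th),np.cos(th),0]); x=np.array([np.cos(th),-np.sin(th),0]); z=np.array([0,0,1])
    return [np.array(p[:3])+R@(d*z+a*.007*x+b*.033*y+g*.014*z) for a in(-1,1) for b in(-1,1) for g in(-1,1)]
def sil(f,p,th,d):
    m=np.zeros((400,640),np.uint8); h=cv2.convexHull(np.array([proj(f,X) for X in barbox(p,th,d)],np.float32))
    cv2.fillConvexPoly(m,np.round(h*16).astype(np.int32),1,shift=4); return m>0
def iou(a,b): return (a&b).sum()/max(1,(a|b).sum())
E
python3 - <<'E'
from h import *; import pickle
F=pickle.load(open("f0.pkl","rb"))
cr=lambda a,o:[((u+.5)/4-.5+o[0],(v+.5)/4-.5+o[1]) for u,v in a]
obs=[]
for k,pt in zip([(-1,1),(1,1),(1,-1),(-1,-1)],[[378,132],[487,131],[478,237],[376,225]]): obs.append(("wrist",k,pt))
for k,pt in zip([(1,-1),(1,1),(-1,1)],cr([(302,343),(370,433),(475,430)],(210,140))): obs.append(("scene",k,pt))
for k,pt in zip([(-1,1),(1,1),(1,-1),(-1,-1)],cr([(308,418),(215,352),(270,290),(358,350)],(200,120))): obs.append(("side",k,pt))
def res(p): 
    R=frame(p[3]); return np.concatenate([proj(F[n],p[:3]+R@(.048*np.array([k[0],k[1],0])))-q for n,k,q in obs])
r=least_squares(res,[.676,.008,.099,.03],loss="soft_l1"); p=r.x; print("slot,yaw",p.round(4)); print(res(p).reshape(-1,2).round(1).tolist())
print("handle",(p[:3]+.054*frame(p[3])[:,2]).round(4))
for n in("wrist","side","scene"):
    f=F[n]; f=vision.grab_frame(n); m=spotter.regions_of("handle",f)
    if not m: print(n,"none");continue
    m=m[0]["mask"]
    best=max((iou(sil(f,p,th,.054),m),th) for th in np.arange(-.3,1.6,.02)); print(n,best,m.sum())
    if n=="wrist":
        o=minimize(lambda q:-iou(sil(f,[q[0],q[1],p[2],p[3]],q[2],.054),m),[p[0],p[1],best[1]],method="Nelder-Mead",options=dict(initial_simplex=[[p[0],p[1],best[1]],[p[0]+.004,p[1],best[1]],[p[0],p[1]+.004,best[1]],[p[0],p[1],best[1]+.1]])); print(o.x,o.fun)
np.save("p.npy",p)
E
```

```text
slot,yaw [0.6779 0.0079 0.0932 0.0374]
[[0.3, 0.5], [-0.3, 0.0], [-2.7, -1.1], [1.0, -3.1], [-1.3, -0.8], [-0.1, -2.2], [-0.5, -0.8], [0.1, -0.4], [-0.4, -1.1], [-0.6, -1.8], [0.1, -0.3]]
handle [0.6509 0.0069 0.14  ]
wrist (np.float64(0.8621064060803475), np.float64(0.9400000000000011)) 1592
[0.67712414 0.00862632 0.90671668] -0.8863381858902576
side (np.float64(0.6909090909090909), np.float64(0.820000000000001)) 176
scene (np.float64(0.6535947712418301), np.float64(0.9600000000000011)) 107
```

Call:
play_rows --steps '[[[0.0076,0.0007,-0.005],-0.052],[[0.0076,0.0007,-0.005],-0.052],[[0.0076,0.0007,-0.005],-0.052],[[0.0076,0.0007,-0.005],-0.052],[[0.0076,0.0007,-0.005],-0.052],[[0.0076,0.0008,-0.005],-0.052],[[0.0076,0.0008,-0.005],-0.052],[[0.0076,0.0008,-0.005],-0.052],[[0.0076,0.0008,-0.005],-0.052],[[0.0076,0.0008,-0.005],-0.052]]' --jaw 1

```text
time_s: 1.9
ee_pos: [0.6513, 0.0076, 0.192]
tcp_rot: [[0.731, 0.682, -0.0], [0.682, -0.731, 0.0], [-0.0, -0.0, -1.0]]
contact_force: [-0.3, -1.0, -0.8]
finger_gap: 0.0856
finger_force: 0.0
```

Run:
```python
from h import *
p=np.load("p.npy")
s=env.read_state(); print(s["ee_pos"],s["tcp_rot"].round(3).tolist(),s["qpos"].round(2))
f=vision.grab_frame("wrist"); im=f["image"].copy()
rs=spotter.regions_of("handle",f)
for r in rs[:2]: print(r["p"],r["xy"],r["mask"].sum())
if rs:
    m=rs[0]["mask"]
    for z in(.093,.096,.099):
        x0=np.array([p[0],p[1],.92]); S=[x0]+[x0+d for d in np.diag([.004,.004,.1])]
        o=minimize(lambda q:-iou(sil(f,[q[0],q[1],z,p[3]],q[2],.054),m),x0,method="Nelder-Mead",options=dict(initial_simplex=S)); print(z,o.x.round(4),round(o.fun,3))
for X in barbox(p,.92,.054): cv2.circle(im,tuple(int(v) for v in proj(f,X).round()),2,(255,0,0),-1)
save("w1.png",im)
```

```text
[0.65130356 0.00756716 0.19196007] [[0.731, 0.682, -0.0], [0.682, -0.731, 0.0], [-0.0, -0.0, -1.0]] [-0.17  0.39  1.45 -0.    1.3   0.65]
0.62 [317.8, 215.6] 2914
0.093 [0.6778 0.0083 0.9897] -0.8
0.096 [0.679  0.009  1.0075] -0.789
0.099 [0.6803 0.0099 1.0163] -0.782
```

View pics/w1.png

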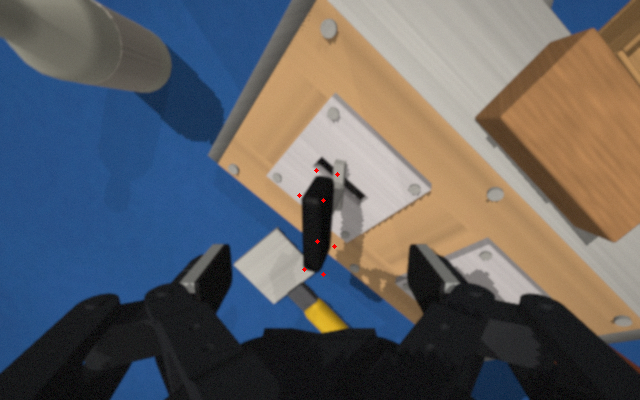

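Call:
play_rows --steps '[[[0,0,-0.0065],0],[[0,0,-0.0065],0],[[0,0,-0.0065],0],[[0,0,-0.0065],0],[[0,0,-0.0065],0],[[0,0,-0.0065],0],[[0,0,-0.0065],0],[[0,0,-0.0065],0],[[0,0,0],0],[[0,0,0],0]]'

```text
time_s: 3.0
ee_pos: [0.651, 0.0075, 0.1401]
tcp_rot: [[0.729, 0.685, -0.0], [0.685, -0.729, 0.0], [-0.0, -0.0, -1.0]]
contact_force: [-0.9, -0.2, -0.4]
finger_gap: 0.0851
finger_force: 0.0
```

Call:
play_rows --steps '[[[0,0,0],0],[[0,0,0],0],[[0,0,0],0],[[0,0,0],0],[[0,0,0],0],[[0,0,0],0],[[0,0,0],0],[[0,0,0],0],[[0,0,0],0],[[0,0,0],0]]' --jaw 0.1

```text
time_s: 4.0
ee_pos: [0.6512, 0.0076, 0.1405]
tcp_rot: [[0.729, 0.685, 0.0], [0.685, -0.729, 0.0], [0.0, 0.0, -1.0]]
contact_force: [-1.7, 2.0, 2.5]
finger_gap: 0.0187
finger_force: 58.8
```

Call:
play_rows --steps '[[[0,0,0],0.06],[[0,0,0],0.06],[[0,0,0],0.06],[[0,0,0],0.06],[[0,0,0],0.06],[[0,0,0],0.06],[[0,0,0],0.06],[[0,0,0],0.06],[[0,0,0],0.06],[[0,0,0],0.004]]'

```text
time_s: 5.0
ee_pos: [0.6525, 0.0111, 0.1406]
tcp_rot: [[-0.041, 0.999, 0.005], [0.999, 0.041, 0.006], [0.006, 0.005, -1.0]]
contact_force: [-0.5, 13.9, -0.2]
finger_gap: 0.0188
finger_force: 138.4
```

Run:
```python
from h import *
f=vision.grab_frame("wrist"); save("w2.png",f["image"]); s=env.read_state(); print(s["torque"],s["contact_force"])
```

```text
[ 2.1534317  -2.66013141 -0.20183857] [-1.47220296 14.357027    1.4188741 ]
```

View pics/w2.png

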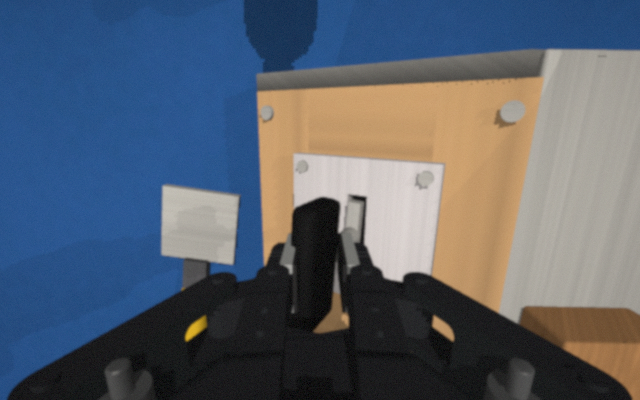

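Call:
play_rows --steps '[[[0,0,0],0],[[0,0,0],0],[[0,0,0],0],[[0,0,0],0],[[0,0,0],0],[[0,0,0],0],[[0,0,0],0],[[0,0,0],0],[[0,0,0],0],[[0,0,0],0]]' --jaw 0.6

```text
time_s: 6.05
ee_pos: [0.651, 0.0075, 0.1403]
tcp_rot: [[-0.038, 0.999, -0.0], [0.999, 0.038, -0.0], [-0.0, -0.0, -1.0]]
contact_force: [0.1, 0.5, -1.1]
finger_gap: 0.0512
finger_force: 0.0
```

Run:
```python
from h import *
p=np.load("p.npy")
for n in ("wrist","side","scene"):
    f=vision.grab_frame(n)
    if n=="wrist": save("w3.png",f["image"])
    for r in spotter.regions_of("handle",f)[:1]:
        m=r["mask"]; print(n,r["p"],m.sum(),sorted([(round(iou(sil(f,p,th,.054),m),3),round(th,2)) for th in np.arange(-.3,1.,.04)])[-4:])
print(env.read_state()["ee_pos"],env.read_state()["finger_gap"])
```

```text
wrist 0.68 6564 [(np.float64(0.742), np.float64(0.06)), (np.float64(0.754), np.float64(0.1)), (np.float64(0.758), np.float64(0.18)), (np.float64(0.767), np.float64(0.14))]
scene 0.7 225 [(np.float64(0.606), np.float64(0.06)), (np.float64(0.608), np.float64(0.18)), (np.float64(0.61), np.float64(0.3)), (np.float64(0.611), np.float64(0.14))]
[0.65102739 0.00753562 0.14030489] 0.05144649647231731
```

View pics/w3.png

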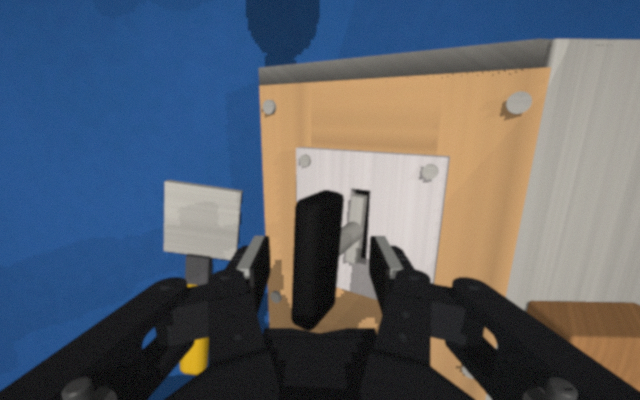

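Call:
play_rows --steps '[[[0,0,0],0],[[0,0,0],0],[[0,0,0],0],[[0,0,0],0],[[0,0,0],0],[[0,0,0],0],[[0,0,0],0],[[0,0,0],0],[[0,0,0],0],[[0,0,0],0]]' --jaw 0.2

```text
time_s: 7.35
ee_pos: [0.651, 0.0076, 0.1403]
tcp_rot: [[-0.038, 0.999, 0.0], [0.999, 0.038, 0.0], [0.0, 0.0, -1.0]]
contact_force: [-3.8, 0.2, 2.2]
finger_gap: 0.0222
finger_force: 58.1
```

Run:
```python
from h import *
s=env.read_state(); print(s["torque"],s["contact_force"],s["ee_pos"])
f=vision.grab_frame("wrist"); im=f["image"]
p=np.load("p.npy");R=frame(p[3])
im=cv2.resize(im[140:290,270:470],(800,600),interpolation=cv2.INTER_CUBIC)
im=np.clip(im.astype(float)*1.2,0,255).astype(np.uint8)
def line(a,b,col):
    q=[tuple(int(v) for v in ((proj(f,p[:3]+R@np.array(X))-[270,140]+.5)*4)) for X in(a,b)]; cv2.line(im,q[0],q[1],col,1)
for sx in(-1,1): line((sx*.0065,-.025,0),(sx*.0065,.025,0),(255,0,0))
for th,col in((0,(0,200,0)),(.12,(0,0,255))):
    x=np.array([np.cos(th),-np.sin(th),0]);y=np.array([np.sin(th),np.cos(th),0])
    for sx in(-1,1): line(sx*.004*x-.022*y+[0,0,.009],sx*.004*x+.022*y+[0,0,.009],col)
save("w4.png",im)
```

```text
[ 0.27789457 -0.12468917  0.08017837] [-3.83751113  0.19998246  2.19671641] [0.65102094 0.0075773  0.140337  ]
```

View pics/w4.png

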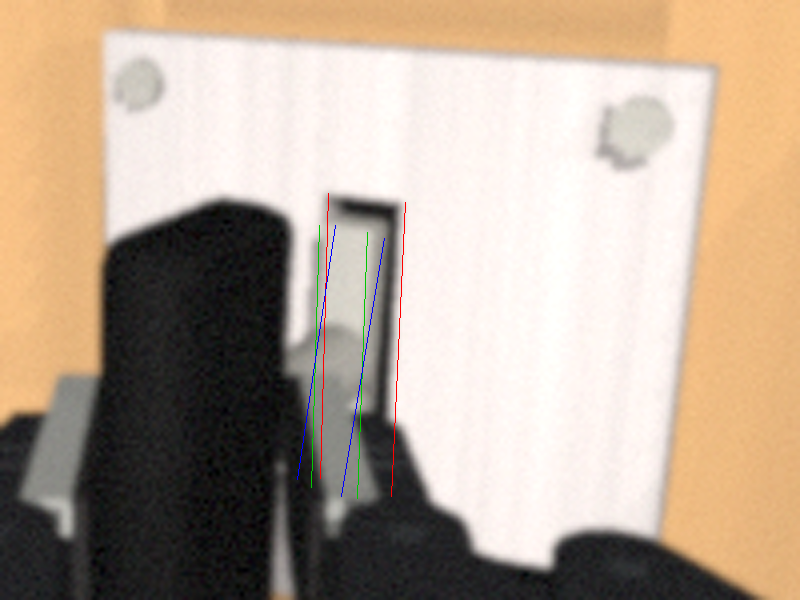

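Call:
play_rows --steps '[[[0.0014,0,-0.0024],0],[[0.0014,0,-0.0024],0],[[0.0014,0,-0.0024],0],[[0.0014,0,-0.0024],0],[[0.0014,0,-0.0024],0],[[0.0014,0,-0.0024],0],[[0.0014,0,-0.0024],0],[[0.0014,0,-0.0024],0],[[0.0014,0,-0.0024],0],[[0.0014,0,-0.0024],0]]'

```text
time_s: 8.4
ee_pos: [0.6627, 0.0076, 0.1213]
tcp_rot: [[-0.039, 0.999, -0.007], [0.999, 0.039, -0.001], [-0.0, -0.007, -1.0]]
contact_force: [-39.3, 2.8, 56.2]
finger_gap: 0.022
finger_force: 66.7
```

Run:
```python
from h import *
p=np.load("p.npy")
s=env.read_state(); print(s["ee_pos"],s["contact_force"],s["torque"])
for n in ("scene","wrist"):
    f=vision.grab_frame(n)
    for r in spotter.regions_of("handle",f)[:1]:
        m=r["mask"]; print(n,r["p"],m.sum(),sorted([(round(iou(sil(f,p,0.02,d),m),3),round(d,3)) for d in np.arange(.022,.06,.004)])[-5:])
```

```text
[0.66266194 0.00764015 0.12130708] [-39.32932043   2.84100507  56.22177024] [0.55903503 5.79009824 0.08633054]
scene 0.51 136 [(np.float64(0.356), np.float64(0.042)), (np.float64(0.412), np.float64(0.026)), (np.float64(0.436), np.float64(0.038)), (np.float64(0.481), np.float64(0.034)), (np.float64(0.489), np.float64(0.03))]
wrist 0.89 5826 [(np.float64(0.647), np.float64(0.022)), (np.float64(0.676), np.float64(0.038)), (np.float64(0.75), np.float64(0.034)), (np.float64(0.76), np.float64(0.026)), (np.float64(0.789), np.float64(0.03))]
```

Call:
play_rows --steps '[[[-0.001,0,0.0018],0],[[-0.001,0,0.0018],0],[[0,0,0],0],[[0,0,0],0],[[0,0,0],0],[[0,0,0],0],[[0,0,0],0],[[0,0,0],0],[[0,0,0],0],[[0,0,0],0]]' --jaw 0.6

```text
time_s: 9.6
ee_pos: [0.663, 0.0075, 0.1199]
tcp_rot: [[-0.038, 0.999, 0.0], [0.999, 0.038, 0.0], [-0.0, 0.0, -1.0]]
contact_force: [0.4, -0.4, 0.7]
finger_gap: 0.0513
finger_force: 0.0
```

Call:
play_rows --steps '[[[0,0,0.006],0],[[0,0,0.006],0],[[0,0,0.006],0],[[0,0,0.006],0],[[0,0,0.006],0],[[-0.001,0,0.006],0],[[-0.001,0,0.006],0],[[-0.001,0,0.006],0],[[-0.001,0,0.006],0],[[-0.001,0,0],0]]'

```text
time_s: 10.6
ee_pos: [0.6585, 0.0074, 0.1752]
tcp_rot: [[-0.038, 0.999, 0.002], [0.999, 0.038, -0.0], [-0.0, 0.002, -1.0]]
contact_force: [-0.3, 0.8, 0.2]
finger_gap: 0.0511
finger_force: 0.0
```

Run:
```python
from h import *
p=np.load("p.npy")
s=env.read_state(); print(s["ee_pos"],s["contact_force"])
for n in ("scene","side","wrist"):
    f=vision.grab_frame(n)
    for r in spotter.regions_of("handle",f)[:1]:
        m=r["mask"]; print(n,r["p"],m.sum())
        x0=np.array([p[0],p[1],.03,.03]); S=[x0]+[x0+d for d in np.diag([.003,.003,.05,.006])]
        print(sorted([(round(iou(sil(f,p,th,d),m),3),round(th,2),round(d,3)) for th in(-.1,-.05,0,.05,.1) for d in np.arange(.022,.058,.003)])[-4:])
```

```text
[0.65854688 0.00742511 0.17521229] [-0.27927499  0.82375697  0.1778004 ]
scene 0.75 229
[(np.float64(0.763), 0, np.float64(0.028)), (np.float64(0.777), 0.05, np.float64(0.031)), (np.float64(0.779), 0.1, np.float64(0.031)), (np.float64(0.791), 0, np.float64(0.031))]
side 0.4 51
[(np.float64(0.459), -0.05, np.float64(0.037)), (np.float64(0.462), -0.05, np.float64(0.025)), (np.float64(0.467), -0.05, np.float64(0.031)), (np.float64(0.468), 0, np.float64(0.034))]
wrist 0.6 3485
[(np.float64(0.797), 0.1, np.float64(0.034)), (np.float64(0.799), 0, np.float64(0.031)), (np.float64(0.809), 0.1, np.float64(0.031)), (np.float64(0.81), 0.05, np.float64(0.031))]
```

Call:
play_rows --steps '[[[0,0,0],0],[[0,0,0],0],[[0,0,0],0],[[0,0,0],0],[[0,0,0],0],[[0,0,0],0],[[0,0,-0.006],0],[[0,0,-0.006],0],[[0,0,-0.006],0],[[0,0,-0.006],0]]' --jaw 0

```text
time_s: 11.9
ee_pos: [0.6578, 0.0076, 0.1489]
tcp_rot: [[-0.038, 0.999, -0.001], [0.999, 0.038, 0.0], [0.0, -0.001, -1.0]]
contact_force: [-0.3, -0.0, 0.5]
finger_gap: 0.0002
finger_force: 0.0
```

Call:
play_rows --steps '[[[0,0,-0.0015],0],[[0,0,-0.0015],0],[[0,0,-0.0015],0],[[0,0,-0.0015],0],[[0,0,-0.0015],0],[[0,0,0],0],[[0,0,0],0],[[0,0,0],0],[[0,0,0],0],[[0,0,0],0]]'

```text
time_s: 12.9
ee_pos: [0.6581, 0.0075, 0.1462]
tcp_rot: [[-0.038, 0.999, 0.001], [0.999, 0.038, -0.001], [-0.001, 0.001, -1.0]]
contact_force: [-11.1, 0.6, 19.3]
finger_gap: -0.0002
finger_force: 9.6
```

Call:
play_rows --steps '[[[0,0,0.007],0],[[0,0,0.007],0],[[0,0,0.007],0],[[0,0,0.007],0],[[0.005,0,0.007],0],[[0,0,0],0],[[0,0,0],0],[[0,0,0],0],[[0,0,0],0],[[0,0,0],0]]' --jaw 0.6

```text
time_s: 13.9
ee_pos: [0.6628, 0.0076, 0.177]
tcp_rot: [[-0.038, 0.999, -0.001], [0.999, 0.038, 0.0], [0.0, -0.001, -1.0]]
contact_force: [0.6, -0.5, -0.1]
finger_gap: 0.0514
finger_force: 0.0
```

Call:
play_rows --steps '[[[0,0,-0.0065],0],[[0,0,-0.0065],0],[[0,0,-0.0065],0],[[0,0,-0.0065],0],[[0,0,-0.0065],0],[[0,0,-0.0065],0],[[0,0,-0.0065],0],[[0,0,-0.0065],0],[[0,0,0],0],[[0,0,0],0]]'

```text
time_s: 14.9
ee_pos: [0.663, 0.0075, 0.1253]
tcp_rot: [[-0.038, 0.999, -0.0], [0.999, 0.038, 0.0], [0.0, -0.0, -1.0]]
contact_force: [-0.2, -0.1, -0.5]
finger_gap: 0.0511
finger_force: 0.0
```

Call:
play_rows --steps '[[[0,0,0],0],[[0,0,0],0],[[0,0,0],-0.07],[[0,0,0],-0.07],[[0,0,0],-0.07],[[0,0,0],-0.07],[[0,0,0],-0.07],[[0,0,0],-0.07],[[0,0,0],-0.07],[[0,0,0],-0.07]]' --jaw 0.37

```text
time_s: 15.9
ee_pos: [0.6613, 0.0075, 0.1254]
tcp_rot: [[0.749, 0.663, -0.004], [0.663, -0.749, 0.0], [-0.003, -0.003, -1.0]]
contact_force: [-8.0, 0.0, 3.5]
finger_gap: 0.0314
finger_force: 3.0
```

Call:
play_rows --steps '[[[0,0,0],-0.07],[[0,0,0],-0.07],[[0,0,0],-0.07],[[0,0,0],-0.07],[[0,0,0],-0.07],[[0,0,0],-0.07],[[0,0,0],-0.02],[[0,0,0],0],[[0,0,0],0],[[0,0,0],0]]'

```text
time_s: 16.9
ee_pos: [0.6629, 0.0077, 0.1255]
tcp_rot: [[0.999, 0.039, -0.0], [0.039, -0.999, 0.0], [-0.0, -0.0, -1.0]]
contact_force: [-3.2, 2.3, 1.1]
finger_gap: 0.0317
finger_force: 1.3
```

Call:
play_rows --steps '[[[0,0,0],0],[[0,0,0],0],[[0,0,0],0],[[0,0,0],0],[[0,0,0],0],[[0,0,0],0],[[0,0,0],0],[[0,0,0],0],[[0,0,0],0],[[0,0,0],0]]' --jaw 0

```text
time_s: 17.9
ee_pos: [0.6639, 0.0078, 0.1262]
tcp_rot: [[0.999, 0.038, 0.002], [0.038, -0.999, 0.0], [0.002, -0.0, -1.0]]
contact_force: [0.0, 4.4, 4.3]
finger_gap: 0.0129
finger_force: 60.1
```

Call:
play_rows --steps '[[[0,0,0],-0.02],[[0,0,0],-0.02],[[0,0,0],-0.02],[[0,0,0],-0.02],[[0,0,0],-0.02],[[0,0,0],-0.02],[[0,0,0],0],[[0,0,0],0],[[0,0,0],0],[[0,0,0],0]]'

```text
time_s: 18.9
ee_pos: [0.6642, 0.0087, 0.1265]
tcp_rot: [[0.99, -0.144, 0.003], [-0.144, -0.99, -0.0], [0.003, -0.0, -1.0]]
contact_force: [0.3, 7.1, 6.1]
finger_gap: 0.0129
finger_force: 105.6
```

```bash
python3 -c "
from h import *
s=env.read_state(); print(s['torque'],s['contact_force'],s['qpos'])"
```

```text
[ 1.04800865 -0.55226076  2.83404733] [0.33345342 7.11811537 6.1232884 ] [-1.65201324e-01  4.85381688e-01  1.45717608e+00  1.03261273e-04
  1.19587310e+00  1.54967774e+00]
```

Call:
play_rows --steps '[[[0,0,0],0],[[0,0,0],0],[[0,0,0],0],[[0,0,0],0],[[0,0,0],0],[[0,0,0],0],[[0,0,0],0],[[0,0,0],0],[[0,0,0],0],[[0,0,0],0]]' --jaw 0.7

```text
time_s: 19.9
ee_pos: [0.663, 0.0075, 0.1254]
tcp_rot: [[0.989, -0.15, 0.0], [-0.15, -0.989, 0.0], [0.0, -0.0, -1.0]]
contact_force: [0.2, -0.1, 0.3]
finger_gap: 0.0597
finger_force: 0.0
```

Call:
play_rows --steps '[[[0,0,0.01],0],[[0,0,0.01],0],[[0,0,0.01],0],[[0,0,0.01],0],[[0,0,0.01],0],[[0,0,0.01],0],[[-0.01,0,0.01],0],[[-0.01,0,0.01],0],[[-0.01,0,0.01],0],[[-0.01,0,0.01],0]]'

```text
time_s: 20.9
ee_pos: [0.6226, 0.0075, 0.2263]
tcp_rot: [[0.989, -0.15, 0.0], [-0.15, -0.989, -0.0], [0.0, -0.0, -1.0]]
contact_force: [-0.5, -0.7, 0.4]
finger_gap: 0.0597
finger_force: 0.0
```

Run:
```python
from h import *
p=np.load("p.npy")
for n in ("scene","side","wrist"):
    f=vision.grab_frame(n)
    if n=="wrist": save("w5.png",f["image"])
    for r in spotter.regions_of("handle",f)[:1]:
        m=r["mask"]; print(n,r["p"],m.sum(),r["xy"])
        print(sorted([(round(iou(sil(f,p,th,d),m),3),round(th,2),round(d,3)) for th in np.arange(1.2,1.8,.06) for d in(.027,.03,.033,.036)])[-4:])
```

```text
scene 0.59 206 [313.1, 228.2]
[(np.float64(0.761), np.float64(1.5), 0.027), (np.float64(0.764), np.float64(1.44), 0.027), (np.float64(0.77), np.float64(1.44), 0.03), (np.float64(0.791), np.float64(1.5), 0.03)]
side 0.71 137 [275.3, 201.0]
[(np.float64(0.673), np.float64(1.32), 0.027), (np.float64(0.678), np.float64(1.74), 0.027), (np.float64(0.682), np.float64(1.62), 0.03), (np.float64(0.685), np.float64(1.8), 0.027)]
wrist 0.61 1515 [311.5, 152.2]
[(np.float64(0.804), np.float64(1.62), 0.036), (np.float64(0.832), np.float64(1.56), 0.036), (np.float64(0.835), np.float64(1.56), 0.03), (np.float64(0.838), np.float64(1.56), 0.033)]
```

View pics/w5.png

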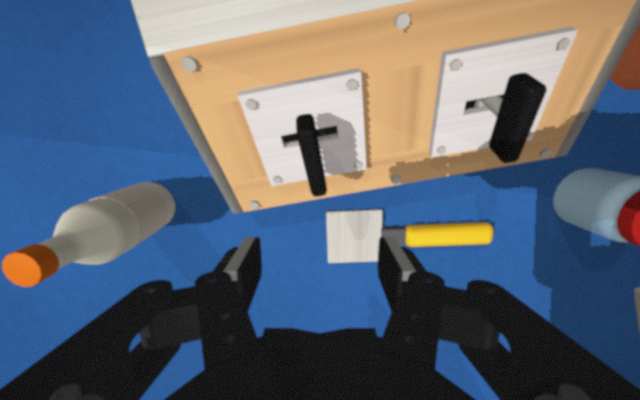

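The picture shows our bar, centred near (312,153), lying across its slot and low like its neighbour near (517,117). Nothing else has moved and the gripper is clear.

```bash
python3 -c "
from plant import order
print(order.sign_off())"
```

```text
the job is handed in; nothing more can be done
None
```

The job is handed in: the fastener was aligned with its slot, pushed in to its stop, turned a quarter turn clockwise to the locked stop and released, in about 21 s, and the last picture shows nothing else moved.

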